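# Scan the slide folder, then hold the chamber lid at its index mark

## Robot

A 6-joint arm with a two-finger parallel gripper is mounted at the origin on the work surface. World frame = base frame: x ahead of the robot, y to its left, z up, the work surface at z = 0. Lengths are in mm, angles in rad, forces in N, time in s.
With the tool pointing down it reaches from about 275 to 1000 mm from the base axis. Payload 8.4 kg.
Tool frame: the origin (TCP) lies midway between the tips of the shut fingers; the grasp point (between the pads) lies 19 mm behind it; z points along the fingers, y is the direction in which the jaws open and shut (so a half turn about z gives the same grasp; the last joint's range is limited). The gripper opens to 85 mm and grips with 20 to 120 N. Pads are 22 mm wide; open, the fingers measure 114 mm over their backs; the gripper's body (76 mm by 85 mm) begins 54 mm behind the grasp point. The pads swing forward as they close: fully open they stand 13 mm farther back than shut.
Start: joints at [1.13, 0.353, 1.633, -0, 1.155, -0.002], TCP at [265.532, 565.792, 231.281] pointing down, gripper open.
Joint ranges: [-2.63, 2.63], [-0.92, 2.1], [0.06, 2.66], [-1.3, 4.44], [0, 2.69], [-3.02, 3.02]. Speed limits (rad/s): [2.22, 2.22, 2.79, 3.14, 3.14, 3.14].

## Interface

Orientations are given as [roll, pitch, yaw] about the fixed x, y, z axes, in that order (R = Rz(yaw) Ry(pitch) Rx(roll)).
In Python, from rig import * gives the robot as it stands.
- The arm moves only by the tool play_rows, never from a script. Its argument "moves" is a list of rows, each a list of 3 entries, a list of its own where there are three numbers: the shift along the tool's x, y, z in m, then the turn, a rotation vector about the tool's x, y, z in rad, then the opening in per cent of the stroke, from 0 (shut) to 100 (fully open). In form: [[[x, y, z], [rx, ry, rz], fingers], ...]. A call has 1 to 20 rows; each row shifts and turns the commanded pose from where the row before left it, along the tool's axes as they then stand; what a row does not reach is not made up. A row lasts 1/10 s, in which the tool goes at most 50 mm and 8.59 degrees, less where a joint would pass 70% of its speed; a pose out of reach is approached as far as the arm can. A call is refused whole if a number of a shift passes 0.05 or a number of a turn 0.15, either way. A call with a gripper value outside its range is refused whole. The fingers move at their own pace and stop on an object; "squeeze" is the grip in N (left out, the last holds). Time passes only in rows, so rows that do not move let the fingers close. It gives the time, the measured TCP pose, the force and the opening at its end, in the units of the state.
- sense(): the state, without advancing time (a new reading comes with each control period).
- grab_frame(name): name is "scene" or "top"; returns a dict with "pixels" (400x640x3 uint8, red, green, blue), "intrinsics" (3x3 intrinsics, pixels), "distortion" ([k1, k2, p1, p2, k3] as OpenCV has them; the pictures are not rectified), "R" (3x3) and "t" (3): a world point X has camera coordinates R X + t. Camera axes: x right, y down, z forward; pixel columns grow to the right and rows downward; lengths in mm; the calibration is good to about 2 mm. A picture is of the moment at which its call begins. There is no depth.
- sign_off(): hands the job in, once; it reports no verdict.
The state is a dict: "clock": time; "qpos": joint angles; "qvel": joint speeds; "joint_efforts": joint torques, N m; "eef_pos": TCP position; "tcp_rot": TCP orientation; "contact_force": force on the tool from outside, world axes, zero at the start; "wrist_torque": the same for the moment, N m; "opening": opening from 0.0 (shut) to 1.0 (fully open).
Only numpy, scipy, OpenCV 4.12 (cv2) and the standard library are available. Lean on these libraries where they do the work, as an engineer would, in place of code of your own. Each camera call takes 0.05 s, during which the arm holds its last target. There are 200 camera calls.

## Task

Book the slide folder in for loading: take the pen-shaped bar-code reader out of its cup, hold it upright and steady for a good second with its nose about 60 mm straight above the middle of the folder's label, and stand it back in the cup and let go. Then take the slide chamber's sprung lid by its bar handle, raise it until it lies in line with the index arm on its left side (as the robot sees it), and finish while holding it still there: the program ends with the gripper still holding the lid, which would fall shut otherwise. Do not shift the index arm or disturb the other things on the bench.

Things in the scene. Friction and masses are not known exactly. Their poses are not given: they have to be found in the camera images.
- reader_mid (a point): Centre (half-way up) of the loose bar-code reader: white round stick 150 mm long, 28 mm thick, 0.08-0.17 kg, tapered to a 22 mm flat black nose at its lower end. z runs along the stick away from the nose (up in the cup); its top is 75 mm above this point. It stands nose-down in the cup, gripped only above the cup's rim; 30 mm above this point is a good place.
- reader_nose (a point): Centre of the reader's nose face, 75 mm below reader_mid along the stick; same axes as reader_mid. The reader looks out of the nose along -z.
- cup_mouth (a point): Centre of the mouth of the reader's cup, a fixed round black cup: mouth 50 mm above the bench, 54 mm outside and 46 mm inside diameter, inner floor 44 mm below the mouth, foot 72 mm in diameter. It stands left or right on the near part of the bench (the amber bottle on the other side). z up.
- label (a point): Middle of the white bar-code label (30 x 50 mm, black bars) on the top face of the slide folder, a flat fixed cardboard folder 130 x 110 mm, 12 mm high. This point is 13 mm above the bench; z is the label's normal, straight up.
- lid_handle (a point): Centre of the lid's bar handle: round steel bar 14 mm thick, 122 mm long along y, on two arms 12 mm wide at y = -55 and +55 mm, 55 mm out from the lid's front edge; free space for 45 mm round the clear bar. x points from bar to hinge in the lid's plane, z is the lid's upward normal. Shut: bar 106 mm above the bench, x level. The round bar can turn between gripper pads.
- lid_hinge (a point): Middle of the lid's hinge line (along y), 225 mm along +x from lid_handle, at the far upper edge of the slide chamber, 106 mm above the bench. The chamber is a fixed white case 170 mm deep, 220 wide, 100 high; its lid a grey plate 170 x 220 x 12 mm with a black panel on top, turning about its far edge.
- lid (a joint): Opening angle of the lid about its hinge, rad: 0 shut and level, growing as the front (handle) edge rises, stop at 1.2. The hinge is sprung shut and the lid is heavy: about 3 to 4 N upward at the handle starts it, about 5 N holds it at 0.6; let go, it falls shut.
- index (a joint): Angle of the index arm, rad, measured just like the lid's angle and about the same hinge line: the lid is in line with the index arm when both angles are equal. Set between 0.35 and 0.75; held by friction; it must not be moved.
- index_tip (a point): Knob at the free end of the index arm, a thin black bar 8 x 6 mm and 160 mm long from the hinge line, with an 18 mm ball at its end, its top up to 225 mm above the bench, rising beside the left (+y) side of the chamber in front of a ticked arc plate, 121 mm from the lid's middle. x axis points along the arm from the ball to the hinge line.
- bottle: Bystander: amber bottle, 56 mm diameter, 120 mm high, on the near part of the bench. Origin at the centre of its underside.
- mailer: Bystander: flat white slide mailer 85 x 30 x 18 mm on the near part of the bench. Origin at the centre of its underside.
- slidebox: Bystander: grey slide box 95 x 80 x 35 mm, right of the chamber. Origin at the centre of its underside.
- tipbox: Bystander: white pipette-tip box 120 x 80 x 59 mm, left of the folder. Origin at the centre of its underside.
Things that resemble listed ones, but are neither listed nor needed, are in the scene too. Of the things that look like the part that bears label, take the one that is nearest to the robot's base at the start.

How it is judged (in metres and radians):
On the way, in this order (a step that is already met when the one before it is completed fails the run):
1. the held reader looks straight down at the middle of the label, nose 30 to 90 mm above it, and is steady (x of label in the frame of reader_nose between -0.013 and 0.013 m and y of label in the frame of reader_nose between -0.013 and 0.013 m and z of label in the frame of reader_nose between -0.09 and -0.03 m and angle between the z axis of reader_nose and the z axis of label, either way round below 0.3 rad and linear speed of reader below 0.03 m/s and contact force between the fingers and reader above 0.5 N), for 0.7 s.
2. the reader stands in its cup again, let go (horizontal distance between reader_mid and cup_mouth below 0.02 m and height (world z) of reader_mid below 0.095 m and angle between reader_mid's own z axis and vertical below 0.25 rad and contact force between the fingers and reader below 0.1 N), for 0.2 s.
3. the lid is held in line with the index arm (angle between the x axis of lid_handle and the x axis of index_tip, either way round below 0.07 rad and velocity of joint lid between -0.08 and 0.08 rad/s and contact force between the fingers and lid above 1 N), for 0.5 s.
At the end, for the whole second after the job is handed in: The reader stands in its cup (within 20 mm of its axis, down on its floor, within 0.25 rad of upright), let go; the lid is within 0.07 rad (4 degrees) of the index arm's angle, still, and carried by the gripper's fingers (more than 1 N between them) (all of step 2 and all of step 3); the arm keeps its last pose, push and grip.
It fails at once if the index arm is shifted by more than 8 mm at its tip (distance of index_tip from where it was at the start of the episode above 0.008 m).
It fails at once if a bystander is shifted by more than 30 mm or tipped over (distance of any of bottle, mailer, slidebox, tipbox from where it was at the start of the episode above 0.03 m or angle between any of bottle, mailer, slidebox, tipbox's own z axis and vertical above 0.5 rad).
It also fails if it takes over 72 s, if anything falls off the work surface, if the arm or the gripper's body presses on something with over 40 N, if the wrist force passes 120 N, or if a joint passes its speed limit or range.

## Working session

There is one attempt and no reset: what is moved stays moved. The work goes in short steps, Python scripts to look and compute and a tool call to move; the robot and the scene stay as the last step left them, time stands still between calls to the robot, and variables do not carry over. Pictures are saved under pics/ and viewed, about 8 in all and at most 12, crops included, and the job is handed in when it is done.

Besides the shell and the picture viewer there is one more tool, called after "Call:" as name([rows], argument=value, ...), one row to a line, values as JSON. play_rows: Moves the arm, as the interface text tells. Its arguments: {"type":"object","properties":{"moves":{"type":"array"},"squeeze":{"type":"number"}},"required":["moves"]}

```bash
mkdir -p pics
cat > h.py <<'E'
from rig import *
import numpy as np, cv2
def und(f,px):
    return cv2.undistortPoints(np.array(px,float).reshape(-1,1,2),np.array(f["intrinsics"]),np.array(f["distortion"])).reshape(-1,2)
def ray(f,px):
    R=np.array(f["R"]);t=np.array(f["t"]).ravel()
    d=np.c_[und(f,px),np.ones(len(np.reshape(px,(-1,2))))]@R
    return -R.T@t,d
def onz(f,px,z):
    c,d=ray(f,px); return c+d*((z-c[2])/d[:,2])[:,None]
def proj(f,X):
    R=np.array(f["R"]);t=np.array(f["t"],float).ravel()
    return cv2.projectPoints(np.array(X,float).reshape(-1,1,3),cv2.Rodrigues(R)[0],t,np.array(f["intrinsics"]),np.array(f["distortion"]))[0].reshape(-1,2)
def snap(n,fn):
    f=grab_frame(n); cv2.imwrite("pics/"+fn,np.array(f["pixels"])[:,:,::-1]); return f
E
python3 - <<'E'
from h import *
for n in("scene","top"):
    f=snap(n,n+"0.png"); R=np.array(f["R"]);print(n,-R.T@np.array(f["t"]).ravel(),R.round(2).tolist())
s=sense();print(s)
E
```

```text
scene [1601.96966737  380.05116937  784.22255781] [[-0.33, 0.94, -0.0], [0.53, 0.18, -0.83], [-0.78, -0.28, -0.56]]
top [ 478.74548892   34.16120951 1155.59779256] [[0.03, -1.0, -0.0], [-0.99, -0.03, -0.1], [0.1, 0.01, -1.0]]
{'clock': 0.1, 'qpos': array([ 1.12959488e+00,  3.53617522e-01,  1.63406795e+00,  1.17397153e-05,
        1.15521535e+00, -2.41748976e-03]), 'qvel': array([-0.00105526, -0.00042629, -0.00280023,  0.00054569,  0.00150309,
       -0.00056865]), 'joint_efforts': array([ 2.34027075e-04, -6.06365490e+01, -3.42814744e+01, -1.72515734e-04,
        4.12837762e-03,  1.66286731e-05]), 'eef_pos': array([265.34299406, 565.39212379, 230.60913033]), 'tcp_rot': array([-3.14028451e+00, -1.38966931e-05,  2.70280394e+00]), 'contact_force': array([ 0.02238829, -1.29935048,  0.31391097]), 'wrist_torque': array([ 0.01740627,  0.06888462, -0.03297256]), 'opening': 0.9954078798168191}
```

View pics/scene0.png

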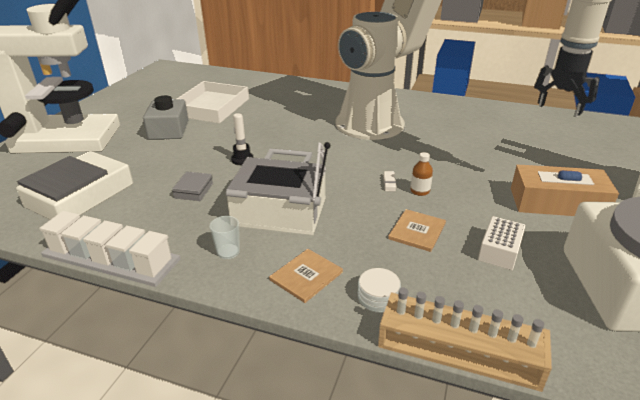

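View pics/top0.png

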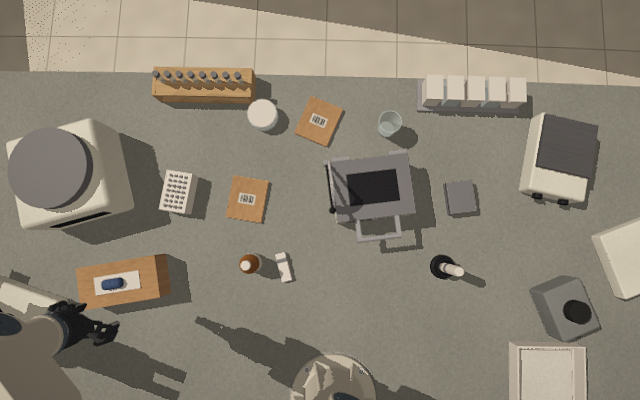

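Two folders: top px (249,200) and (320,121). The first is nearer the base (about (333,390)) and has the tip box to its left, so it fits. I'll confirm it in an enlarged crop.

Run:
```python
from h import *
t=cv2.imread("pics/top0.png");s=cv2.imread("pics/scene0.png")
cv2.imwrite("pics/topc.png",cv2.resize(t[90:290,215:480],None,fx=3,fy=3,interpolation=cv2.INTER_CUBIC))
a=cv2.resize(s[105:245,220:340],None,fx=4,fy=4,interpolation=cv2.INTER_CUBIC)
cv2.imwrite("pics/scc.png",a)
f=grab_frame("top")
print("labels",onz(f,[[247,199.5],[319,120.5]],13).round(), np.linalg.norm(onz(f,[[247,199.5],[319,120.5]],13)[:,:2],axis=1))
```

```text
labels [[570. 276.  13.]
 [821.  64.  13.]] [632.86441754 823.80013556]
```

View pics/topc.png

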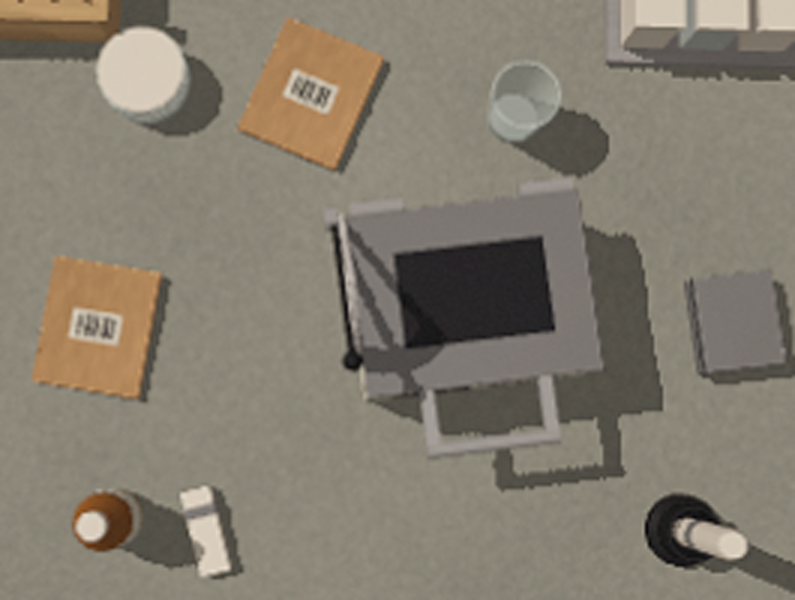

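View pics/scc.png

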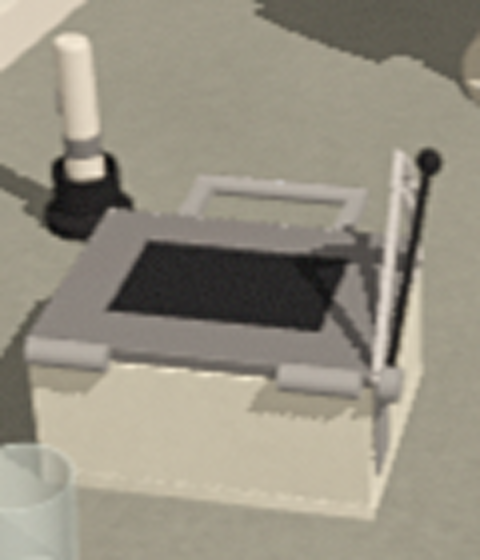

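Top crop: the label on the near folder is at px (246.7,199). The bar runs from (359,240.5) to (400.5,235.5), and the knob is at (332,210), or (327,145) in scene. The reader's top end is at about (459,271.5) in top and (238,116) in scene, standing in the black cup.

```bash
cat > m.py <<'E'
from h import *
ft=grab_frame("top");fs=grab_frame("scene")
def tri(a,b):
    (c1,d1),(c2,d2)=ray(ft,[a]),ray(fs,[b]); d1=d1[0]/np.linalg.norm(d1);d2=d2[0]/np.linalg.norm(d2)
    k=np.linalg.lstsq(np.c_[d1,-d2],c2-c1,rcond=None)[0]; p,q=c1+k[0]*d1,c2+k[1]*d2
    return ((p+q)/2).round(1),round(np.linalg.norm(p-q),1)
def T(x,y): return [215+x/3-.33,90+y/3-.33]
def S(x,y): return [220+x/4-.37,105+y/4-.37]
E
python3 - <<'E'
from m import *
# label: white within folder
I=np.array(ft["pixels"]).astype(int); x0,y0=238,190
w=I[190:210,236:260]; bg=(w[:,:,2]>110)|(w.max(2)<70)
h=(abs(w[:,:,0]-w[:,:,2])<45)
n,l,st,c=cv2.connectedComponentsWithStats(h.astype(np.uint8)); k=1+st[1:,4].argmax()
print("label px",c[k]+[236,190],st[k],"->",onz(ft,[c[k]+[236,190]],13).round(1))
print("bar",onz(ft,[T(432,448),T(557,437)],106).round(1), tri(T(432,448),S(363,192)),tri(T(557,437),S(200,184)))
print("hinge corners",onz(ft,[T(348,208),T(578,187),T(600,370),T(367,397)],112).round(1))
print("knob",tri(T(352,360),S(429,161)))
print("armbase",tri(T(334,226),S(392,365)))
print("readertop",tri(T(735,545),S(72,40)),onz(ft,[T(735,545)],156).round(1),onz(fs,[S(72,40)],156).round(1))
# cup mask
b=(I.max(2)<55).astype(np.uint8); b[:, :425]=0;b[:,465:]=0;b[:250]=0;b[285:]=0
n,l,st,c=cv2.connectedComponentsWithStats(b);k=1+st[1:,4].argmax();print("cup blob",c[k],st[k],onz(ft,[T(678,529)],50).round(1))
Is=np.array(fs["pixels"]).astype(int);print("cup scene",onz(fs,[S(85,166)],50).round(1))
print("reader enters cup (z50)",onz(ft,[T(684,529)],65).round(1))
# bystanders
print("bottle",onz(ft,[T(92,526)],120),"mailer",onz(ft,[T(206,532)],18))
E
```

```text
label px [246.35403727 198.26086957] [  2   3  18  12 161] -> [[573.3 277.9  13. ]]
bar [[ 461.7  -57.2  106. ]
 [ 474.8 -172.   106. ]] (array([461.7, -56.5, 111.7]), np.float64(0.6)) (array([ 475.3, -173.8,  104.1]), np.float64(2.9))
hinge corners [[ 681.9   25.9  112. ]
 [ 707.8 -188.6  112. ]
 [ 537.2 -209.9  112. ]
 [ 506.6    3.8  112. ]]
knob (array([536. ,  18.8, 186.4]), np.float64(1.7))
armbase (array([664.1,  38.2, 114.7]), np.float64(0.4))
readertop (array([ 385.4, -318.4,  155.5]), np.float64(0.6)) [[ 385.5 -318.5  156. ]] [[ 386.5 -317.4  156. ]]
cup blob [439.87735849 266.00628931] [430 255  25  24 318] [[ 389.5 -300.7   50. ]]
cup scene [[ 388.4 -316.8   50. ]]
reader enters cup (z50) [[ 390.9 -301.9   65. ]]
bottle [[383.03650173 249.27629645 120.        ]] mailer [[371.19939183 157.02213756  18.        ]]
```

Run:
```python
from m import *
I=np.array(ft["pixels"]).astype(int);Is=np.array(fs["pixels"]).astype(int)
print("foot",onz(ft,[[442,266.5]],4).round(1))
b=(Is.max(2)<50).astype(np.uint8); b[:, :228]=0;b[:,256:]=0;b[:135]=0;b[168:]=0
n,l,st,c=cv2.connectedComponentsWithStats(b);k=1+st[1:,4].argmax();print(st[k],c[k])
x,y,w,h,_=st[k]
print("foot scene bottom ctr",onz(fs,[[x+w/2-.5,y+h]],0).round(1))
for X in([388,-315,50],[388,-315,6],[388,-315,156]): print(X,proj(ft,[X]).round(1),proj(fs,[X]).round(1))
```

```text
foot [[ 384.4 -318.6    4. ]]
[232 144  21  21 218] [239.9587156  155.27522936]
foot scene bottom ctr [[ 417.  -303.7    0. ]]
[388, -315, 50] [[445.6 266.7]] [[241.5 146.2]]
[388, -315, 6] [[441.  265.3]] [[242.8 158.4]]
[388, -315, 156] [[458.4 270.3]] [[238.1 114.9]]
```

Call:
play_rows([
  [[0,0,0],[0,0,0.144],100],
  [[0,0,0],[0,0,0.144],100],
  [[0,0,0],[0,0,0.144],100],
  [[0,0,0],[0,0,0.144],100],
  [[0,0,0],[0,0,0.144],100],
  [[0,0,0],[0,0,0.144],100],
  [[0,0,0],[0,0,0.144],100],
  [[0,0,0],[0,0,0],100],
], squeeze=60)

```text
clock: 1.15
eef_pos: [265.5, 565.7, 231.3]
tcp_rot: [-3.142, 0.0, 1.693]
contact_force: [-0.6, 0.1, 0.6]
opening: 1.004
```

Call:
play_rows([
  [[-0.03,0,0],[0,0,0],100],
  [[-0.042,0,0],[0,0,0],100],
  [[-0.042,0,0],[0,0,0],100],
  [[-0.042,0,0],[0,0,0],100],
  [[-0.042,0,0],[0,0,0],100],
  [[-0.042,0,0],[0,0,0],100],
  [[-0.042,0,0],[0,0,0],100],
  [[-0.042,0,0],[0,0,0],100],
  [[-0.042,0,0],[0,0,0],100],
  [[-0.042,0,0],[0,0,0],100],
  [[-0.042,0,0],[0,0,0],100],
  [[-0.042,0,0],[0,0,0],100],
  [[-0.042,0,0],[0,0,0],100],
  [[-0.042,0,0],[0,0,0],100],
  [[-0.042,0,0],[0,0,0],100],
  [[-0.042,0,0],[0,0,0],100],
  [[-0.042,0,0],[0,0,0],100],
  [[-0.042,0,0],[0,0,0],100],
  [[-0.042,0,0],[0,0,0],100],
  [[-0.042,0.012,0],[0,0,0],100],
])

```text
clock: 3.15
eef_pos: [378.9, -256.2, 231.4]
tcp_rot: [-3.141, -0.0, 1.699]
contact_force: [0.3, 0.7, 0.2]
opening: 1.001
```

Call:
play_rows([
  [[-0.043,0,0],[0,0,0],100],
  [[-0.02,0,0],[0,0,0],100],
  [[0,0,0],[0,0,0],100],
  [[0,0,0],[0,0,0],100],
])

```text
clock: 3.55
eef_pos: [387.1, -316.0, 230.9]
tcp_rot: [-3.141, -0.001, 1.696]
contact_force: [-0.1, 1.0, 0.2]
opening: 1.0
```

Call:
play_rows([
  [[-0.002,0,0.03],[0,0,0],100],
  [[0,0,0.03],[0,0,0],100],
  [[0,0,0.025],[0,0,0],100],
  [[0,0,0.02],[0,0,0],100],
  [[0,0,0.015],[0,0,0],100],
  [[0,0,0.012],[0,0,0],100],
  [[0,0,0.005],[0,0,0],100],
  [[0,0,0],[0,0,0],100],
])

```text
clock: 4.35
eef_pos: [387.7, -318.1, 94.1]
tcp_rot: [-3.141, -0.001, 1.696]
contact_force: [0.2, -0.1, 0.4]
opening: 1.001
```

Run:
```python
from h import *
a=snap("scene","s1.png");b=snap("top","t1.png")
i=cv2.imread("pics/s1.png")[70:190,180:310];j=cv2.imread("pics/t1.png")[220:320,390:510]
cv2.imwrite("pics/c1.png",np.hstack([cv2.resize(i,(390,400)),cv2.resize(j,(400,400))]))
print(sense()["eef_pos"],sense()["contact_force"])
```

```text
[ 388.24054035 -318.8437993    94.91137129] [-0.67145426  0.41036701  1.6419294 ]
```

View pics/c1.png

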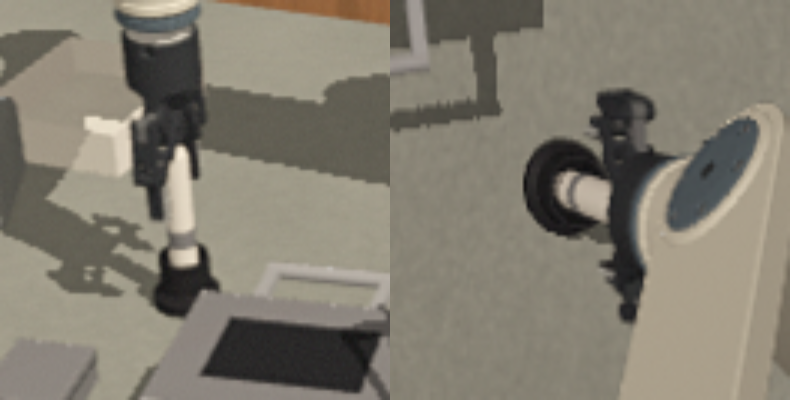

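The reader stands between the open fingers, clear of the body (crop left (180,190)). Closing now.

Call:
play_rows([
  [[0,0,0],[0,0,0],0],
  [[0,0,0],[0,0,0],0],
  [[0,0,0],[0,0,0],0],
  [[0,0,0],[0,0,0],0],
  [[0,0,0],[0,0,0],0],
  [[0,0,0],[0,0,0],0],
  [[0,0,0],[0,0,0],0],
  [[0,0,0],[0,0,0],0],
  [[0,0,0],[0,0,0],0],
  [[0,0,0],[0,0,0],0],
], squeeze=50)

```text
clock: 5.45
eef_pos: [387.8, -319.0, 94.6]
tcp_rot: [-3.141, 0.0, 1.695]
contact_force: [-2.8, -0.8, 4.9]
opening: 0.315
```

Call:
play_rows([
  [[0,0,-0.01],[0,0,0],0],
  [[0,0,-0.02],[0,0,0],0],
  [[0,0,-0.03],[0,0,0],0],
  [[0,0,-0.03],[0,0,0],0],
  [[0,0,-0.03],[0,0,0],0],
  [[0,0,-0.03],[0,0,0],0],
  [[0,0,-0.03],[0,0,0],0],
  [[0,0,-0.03],[0,0,0],0],
  [[0,0,-0.02],[0,0,0],0],
  [[0,0,-0.01],[0,0,0],0],
  [[0,0,0],[0,0,0],0],
  [[0,0,0],[0,0,0],0],
])

```text
clock: 6.65
eef_pos: [387.5, -318.5, 333.4]
tcp_rot: [-3.141, -0.001, 1.695]
contact_force: [0.4, 0.2, -1.3]
opening: 0.316
```

Run:
```python
from h import *
a=snap("scene","s2.png");b=snap("top","t2.png")
s=sense();p=s["eef_pos"];print(p,s["opening"],s["tcp_rot"])
u,v=proj(a,[p])[0].astype(int);U,V=proj(b,[p])[0].astype(int);print(u,v,U,V)
i=cv2.imread("pics/s2.png")[v-60:v+80,u-70:u+70];j=cv2.imread("pics/t2.png")[V-60:V+60,U-60:U+60]
cv2.imwrite("pics/c2.png",np.hstack([cv2.resize(i,(400,400)),cv2.resize(j,(400,400))]))
```

```text
[ 387.35361206 -318.39578567  332.91769007] 0.31138556623324876 [-3.14002227e+00 -1.68591562e-03  1.69479752e+00]
230 56 488 278Traceback (most recent call last):
  File "<stdin>", line 6, in <module>
cv2.error: OpenCV(4.12.0) /io/opencv/modules/imgproc/src/resize.cpp:4208: error: (-215:Assertion failed) !ssize.empty() in function 'resize'
```

Call:
play_rows([
  [[0.018,0.008,0],[0,0,0],0],
  [[0.034,0.016,0],[0,0,0],0],
  [[0.034,0.016,0],[0,0,0],0],
  [[0.034,0.016,0],[0,0,0],0],
  [[0.034,0.016,0],[0,0,0],0],
  [[0.034,0.016,0],[0,0,0],0],
  [[0.034,0.016,0],[0,0,0],0],
  [[0.034,0.016,0],[0,0,0],0],
  [[0.034,0.016,0],[0,0,0],0],
  [[0.034,0.016,0],[0,0,0],0],
  [[0.034,0.016,0],[0,0,0],0],
  [[0.034,0.015,0],[0,0,0],0],
  [[0.034,0.015,0],[0,0,0],0],
  [[0.034,0.015,0],[0,0,0],0],
  [[0.034,0.015,0],[0,0,0],0],
  [[0.034,0.015,0],[0,0,0],0],
  [[0.03,0.01,0],[0,0,0],0],
  [[0.01,0.004,0],[0,0,0],0],
  [[0,0,0],[0,0,0],0],
  [[0,0,0],[0,0,0],0],
])

```text
clock: 8.75
eef_pos: [572.2, 275.7, 333.4]
tcp_rot: [-3.14, 0.001, 1.695]
contact_force: [-0.6, -0.6, -0.7]
opening: 0.311
```

Call:
play_rows([
  [[0,0,0.015],[0,0,0],0],
  [[0,0,0.03],[0,0,0],0],
  [[0,0,0.03],[0,0,0],0],
  [[0,0,0.03],[0,0,0],0],
  [[0,0,0.025],[0,0,0],0],
  [[0,0,0.015],[0,0,0],0],
  [[0,0,0.01],[0,0,0],0],
  [[0,0,0.005],[0,0,0],0],
  [[0,0,0],[0,0,0],0],
  [[0,0,0],[0,0,0],0],
])

```text
clock: 9.75
eef_pos: [573.3, 276.8, 175.3]
tcp_rot: [3.14, -0.0, 1.695]
contact_force: [-0.6, 0.1, -0.1]
opening: 0.311
```

Run:
```python
from h import *
a=snap("scene","s2.png");b=snap("top","t2.png")
s=sense();p=s["eef_pos"];print(p,s["opening"],s["tcp_rot"])
u,v=proj(a,[p])[0].astype(int);U,V=proj(b,[p])[0].astype(int);print(u,v,U,V)
u0,v0,U0,V0=u-70,max(v-70,0),max(U-60,0),V-60;print(u0,v0,U0,V0)
i=cv2.imread("pics/s2.png")[v0:v0+140,u0:u0+140];j=cv2.imread("pics/t2.png")[V0:V0+120,U0:U0+120]
cv2.imwrite("pics/c2.png",np.hstack([cv2.resize(i,(420,420),interpolation=2),cv2.resize(j,(360,420))]))
```

```text
[573.24721441 276.8582494  175.35033604] 0.3108652283969569 [ 3.13991745e+00 -5.38499320e-04  1.69484401e+00]
425 172 233 192
355 102 173 132
```

View pics/c2.png

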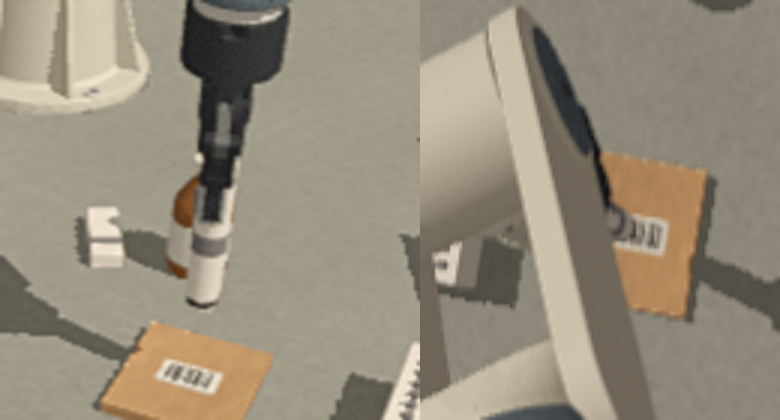

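Run:
```python
from h import *
a=grab_frame("scene");s=sense()["eef_pos"]
I=np.array(a["pixels"]).astype(int)
sub=I[170:206,408:440]; m=((sub.min(2)>125)&(sub.max(2)-sub.min(2)<45)).astype(np.uint8)
for r in range(0,36,3):
    c=np.nonzero(m[r])[0]; print(170+r, (408+c.min(),408+c.max(),len(c)) if len(c) else None,end=' ')
print()
for z in(162,140,120,100,87): print(z,proj(a,[[s[0],s[1],z]]).round(1))
print("nose@87",onz(a,[[422.2,202]],87).round(1))
print("label scene",onz(a,[[355+191/3,102+376/3]],13).round(1))
```

```text
170 (np.int64(408), np.int64(439), 14) 173 (np.int64(408), np.int64(439), 14) 176 (np.int64(408), np.int64(439), 18) 179 (np.int64(408), np.int64(439), 28) 182 (np.int64(412), np.int64(439), 17) 185 (np.int64(412), np.int64(439), 17) 188 (np.int64(413), np.int64(439), 27) 191 (np.int64(418), np.int64(439), 21) 194 (np.int64(408), np.int64(439), 27) 197 (np.int64(408), np.int64(439), 32) 200 (np.int64(408), np.int64(439), 31) 203 (np.int64(408), np.int64(439), 21) 
162 [[424.6 177.5]]
140 [[423.6 185.3]]
120 [[422.6 192.2]]
100 [[421.7 199. ]]
87 [[421.2 203.3]]
nose@87 [[566.5 278.2  87. ]]
label scene [[573.3 278.6  13. ]]
```

Scene: the reader hangs upright. Its nose is at (422,202), within about 2 mm sideways of plumb, above the label at (419,227). I'll lower a little and hold.

Call:
play_rows([
  [[0.001,0,0.006],[0,0,0],0],
  [[0,0,0.006],[0,0,0],0],
  [[0,0,0.002],[0,0,0],0],
  [[0,0,0],[0,0,0],0],
  [[0,0,0],[0,0,0],0],
  [[0,0,0],[0,0,0],0],
  [[0,0,0],[0,0,0],0],
  [[0,0,0],[0,0,0],0],
  [[0,0,0],[0,0,0],0],
  [[0,0,0],[0,0,0],0],
  [[0,0,0],[0,0,0],0],
  [[0,0,0],[0,0,0],0],
  [[0,0,0],[0,0,0],0],
  [[0,0,0],[0,0,0],0],
  [[0,0,0],[0,0,0],0],
  [[0,0,0],[0,0,0],0],
  [[0,0,0],[0,0,0],0],
  [[0,0,0],[0,0,0],0],
])

```text
clock: 11.7
eef_pos: [572.6, 277.6, 160.3]
tcp_rot: [3.142, -0.0, 1.695]
contact_force: [0.9, 0.6, -1.6]
opening: 0.31
```

Run:
```python
from h import *
b=snap("top","t3.png");a=snap("scene","s3.png");s=sense();p=s["eef_pos"];print(p,s["opening"])
z=p[2]-88
print(z,"nose proj",proj(b,[[p[0],p[1],z]]),proj(b,[[p[0],p[1],z+30]]),proj(a,[[p[0],p[1],z]]))
i=cv2.imread("pics/t3.png")[170:230,215:275];j=cv2.imread("pics/s3.png")[170:250,380:460]
cv2.imwrite("pics/c3.png",np.hstack([cv2.resize(i,(400,400)),cv2.resize(j,(400,400))]))
```

```text
[572.54179092 277.52364681 160.27138724] 0.3139073851757255
72.27138724292226 nose proj [[242.1983707  196.72202553]] [[239.85299408 195.73325842]] [[420.83433907 208.13183587]]
```

View pics/c3.png

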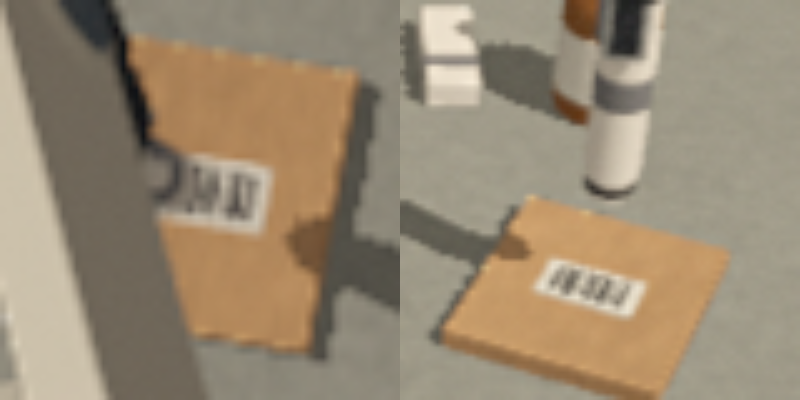

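Run:
```python
import cv2
g=cv2.imread("pics/t3.png");h=cv2.imread("pics/top0.png")
print(g[190:208,234:256,2]);print(h[190:208,234:256,2])
```

```text
[[107  74  16  86 137 164 171 171 171 174 173 171 173 172 175 177 178 176
  173 174 174 176]
 [114  87  28  45  81 118 149 168 173 173 171 170 172 173 176 178 179 177
  173 176 175 177]
 [113  91  70  76  62  72  99 135 162 171 171 169 171 173 176 179 177 176
  175 173 174 177]
 [112  98  93 101  83  85  82  92 130 162 187 194 189 182 180 180 174 173
  172 171 174 177]
 [111 107 110 120 117 113  99  74 105 140 157 182 190 196 205 204 202 197
  193 185 181 181]
 [111 111 117 124 127 129 107  66 102 127  94 150 161 164 190 189 182 188
  206 206 202 187]
 [112 111 116 123 127 130 108  66 104 128 113 157 134 133 190 164 123 149
  164 185 206 194]
 [111 111 112 122 130 123  93  67 107 128 117 141 118 114 194 166 112 158
  127 150 200 196]
 [111 112 112 104  97  90  70  83 117 128 111 121 113 106 178 148 109 172
  133 169 205 189]
 [111 111 111 100  77  65  80 111 125 127 110 103 116 130 170 142  95 165
  134 182 207 184]
 [112 112 111 107  95  99 114 123 124 110 138 127 115 156 167 130  83 160
  140 182 203 183]
 [110 112 112 108 124 150 142 144 141 101 150 133 133 175 150  97  83 124
  1
[... 1549 characters left out ...]
5 123 114 156 167 132  82 160
  141 183 203 182]
 [171 169 170 182 204 208 174 178 192 138 146 134 133 176 150  97  84 124
  147 195 199 180]
 [170 168 171 178 191 198 192 199 202 190 192 188 178 192 178 134 141 119
  153 206 192 173]
 [170 170 172 177 177 178 181 185 189 193 195 198 192 199 199 191 197 191
  194 203 185 173]
 [171 170 174 179 180 177 174 171 175 175 178 181 183 187 187 189 195 197
  201 197 183 178]
 [171 172 177 179 180 176 173 172 175 176 176 176 176 177 177 174 179 181
  183 183 179 178]
 [174 173 178 179 178 174 171 171 174 177 177 177 177 179 177 174 177 178
  179 177 177 177]
 [173 176 179 178 176 173 170 171 175 179 177 177 177 180 177 176 179 180
  181 179 177 177]]
```

The nose's right edge in top (about col 244.7) and its centre in scene (422,207.6) both put it within about 3 mm of plumb over the label. It has been held still for more than 1.5 s, so I'll return it to the cup.

Call:
play_rows([
  [[0,0,-0.013],[0,0,0],0],
  [[0,0,-0.03],[0,0,0],0],
  [[0,0,-0.03],[0,0,0],0],
  [[0,0,-0.03],[0,0,0],0],
  [[0,0,-0.03],[0,0,0],0],
  [[0,0,-0.025],[0,0,0],0],
  [[0,0,-0.015],[0,0,0],0],
  [[0,0,0],[0,0,0],0],
])

```text
clock: 12.6
eef_pos: [573.4, 278.0, 336.2]
tcp_rot: [3.137, -0.001, 1.695]
contact_force: [0.1, 0.5, -0.6]
opening: 0.314
```

Call:
play_rows([
  [[-0.01,-0.004,0],[0,0,0],0],
  [[-0.03,-0.01,0],[0,0,0],0],
  [[-0.034,-0.016,0],[0,0,0],0],
  [[-0.034,-0.016,0],[0,0,0],0],
  [[-0.034,-0.016,0],[0,0,0],0],
  [[-0.034,-0.016,0],[0,0,0],0],
  [[-0.034,-0.016,0],[0,0,0],0],
  [[-0.034,-0.016,0],[0,0,0],0],
  [[-0.034,-0.016,0],[0,0,0],0],
  [[-0.034,-0.016,0],[0,0,0],0],
  [[-0.034,-0.016,0],[0,0,0],0],
  [[-0.034,-0.015,0],[0,0,0],0],
  [[-0.034,-0.015,0],[0,0,0],0],
  [[-0.034,-0.015,0],[0,0,0],0],
  [[-0.034,-0.015,0],[0,0,0],0],
  [[-0.034,-0.015,0],[0,0,0],0],
  [[-0.034,-0.016,0],[0,0,0],0],
  [[-0.018,-0.008,0],[0,0,0],0],
  [[0,0,0],[0,0,0],0],
  [[0,0,0],[0,0,0],0],
])

```text
clock: 14.6
eef_pos: [386.7, -317.5, 331.8]
tcp_rot: [-3.14, -0.002, 1.693]
contact_force: [0.2, -0.1, -0.9]
opening: 0.314
```

Call:
play_rows([
  [[-0.002,0,0.015],[0,0,0],0],
  [[0,0,0.03],[0,0,0],0],
  [[0,0,0.03],[0,0,0],0],
  [[0,0,0.03],[0,0,0],0],
  [[0,0,0.03],[0,0,0],0],
  [[0,0,0.02],[0,0,0],0],
  [[0,0,0.015],[0,0,0],0],
  [[0,0,0.005],[0,0,0],0],
  [[0,0,0],[0,0,0],0],
  [[0,0,0],[0,0,0],0],
])

```text
clock: 15.6
eef_pos: [388.4, -319.6, 158.9]
tcp_rot: [3.141, 0.0, 1.695]
contact_force: [-0.1, -1.1, -0.7]
opening: 0.308
```

Run:
```python
from h import *
b=snap("top","t4.png");a=snap("scene","s4.png");s=sense();p=s["eef_pos"];print(p,s["contact_force"])
i=cv2.imread("pics/t4.png")[220:300,410:490];j=cv2.imread("pics/s4.png")[90:170,200:280]
cv2.imwrite("pics/c4.png",np.hstack([cv2.resize(i,(400,400)),cv2.resize(j,(400,400))]))
```

```text
[ 388.54468159 -320.03868915  159.18130531] [ 0.382258   -0.09833696 -1.10754664]
```

View pics/c4.png

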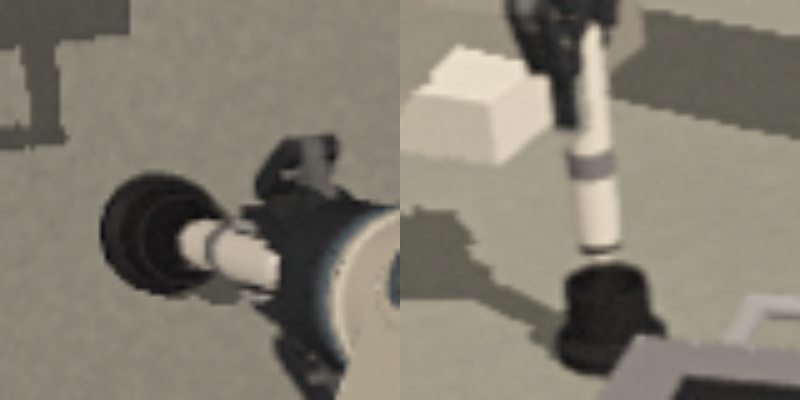

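Scene: the nose (320,139.5) hangs about 20 mm above the cup mouth and is within about 3 mm of its axis. Lowering it in.

Call:
play_rows([
  [[0.001,0,0.01],[0,0,0],0],
  [[0,0,0.015],[0,0,0],0],
  [[0,0,0.015],[0,0,0],0],
  [[0,0,0.012],[0,0,0],0],
  [[0,0,0.008],[0,0,0],0],
  [[0,0,0.003],[0,0,0],0],
  [[0,0,0],[0,0,0],0],
  [[0,0,0],[0,0,0],0],
])

```text
clock: 16.5
eef_pos: [388.1, -319.1, 95.5]
tcp_rot: [3.141, 0.0, 1.695]
contact_force: [-0.0, 0.4, -0.4]
opening: 0.311
```

Call:
play_rows([
  [[0,0,0.001],[0,0,0],0],
  [[0,0,0],[0,0,0],50],
  [[0,0,0],[0,0,0],70],
  [[0,0,0],[0,0,0],100],
  [[0,0,0],[0,0,0],100],
  [[0,0,0],[0,0,0],100],
  [[0,0,0],[0,0,0],100],
  [[0,0,0],[0,0,0],100],
])

```text
clock: 17.3
eef_pos: [387.9, -318.9, 94.3]
tcp_rot: [-3.142, 0.0, 1.695]
contact_force: [0.6, -0.8, 0.0]
opening: 1.001
```

Call:
play_rows([
  [[0,0,-0.01],[0,0,0],100],
  [[0,0,-0.02],[0,0,0],100],
  [[0,0,-0.03],[0,0,0],100],
  [[0,0,-0.03],[0,0,0],100],
  [[0,0,-0.03],[0,0,0],100],
  [[0,0,-0.02],[0,0,0],100],
  [[0,0,0],[0,0,0],100],
])

```text
clock: 18.0
eef_pos: [389.3, -320.0, 237.9]
tcp_rot: [3.138, 0.004, 1.695]
contact_force: [0.3, -0.0, 0.0]
opening: 1.001
```

Call:
play_rows([
  [[0.015,0.008,0],[0,0,0],60],
  [[0.034,0.018,0],[0,0,0],60],
  [[0.034,0.018,0],[0,0,0],60],
  [[0.034,0.018,0],[0,0,0],60],
  [[0.034,0.018,0],[0,0,0],60],
  [[0.028,0.016,0],[0,0,0],60],
  [[0.015,0.009,0],[0,0,0],60],
  [[0,0,0],[0,0,0],60],
  [[0,0,0],[0,0,0],60],
])

```text
clock: 18.9
eef_pos: [467.6, -113.3, 233.8]
tcp_rot: [-3.14, -0.0, 1.696]
contact_force: [-0.2, -0.7, -0.1]
opening: 0.599
```

Call:
play_rows([
  [[0,0,0.015],[0,0,0],60],
  [[0,0,0.02],[0,0,0],60],
  [[0,0,0.02],[0,0,0],60],
  [[0,0,0.02],[0,0,0],60],
  [[0,0,0.015],[0,0,0],60],
  [[0,0,0.005],[0,0,0],60],
  [[0,0,0],[0,0,0],60],
  [[0,0,0],[0,0,0],60],
])

```text
clock: 19.7
eef_pos: [468.3, -113.9, 139.8]
tcp_rot: [3.141, 0.0, 1.694]
contact_force: [0.3, 0.4, -0.4]
opening: 0.595
```

Run:
```python
from h import *
b=snap("top","t5.png");a=snap("scene","s5.png");s=sense();print(s["eef_pos"],s["contact_force"],s["opening"])
i=cv2.imread("pics/t5.png")[190:290,340:480];j=cv2.imread("pics/s5.png")[90:190,220:340]
cv2.imwrite("pics/c5.png",np.vstack([cv2.resize(i,(420,300)),cv2.resize(j,(420,300))]))
```

```text
[ 468.58948851 -113.72104623  140.08838895] [ 0.36360314 -0.07756829 -0.18668794] 0.5962834113678637
```

View pics/c5.png

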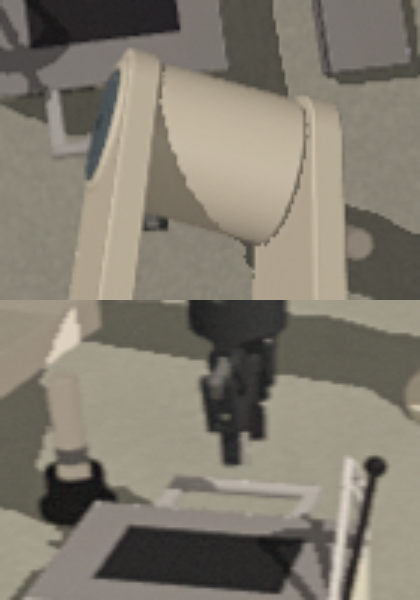

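The reader stands upright in its cup. The gripper is above the middle of the bar, so I'll descend and close.

Call:
play_rows([
  [[0,0,0.012],[0,0,0],60],
  [[0,0,0.015],[0,0,0],60],
  [[0,0,0.013],[0,0,0],60],
  [[0,0,0.009],[0,0,0],60],
  [[0,0,0.004],[0,0,0],60],
  [[0,0,0],[0,0,0],60],
  [[0,0,0],[0,0,0],60],
])

```text
clock: 20.5
eef_pos: [468.3, -113.4, 86.5]
tcp_rot: [3.141, 0.0, 1.695]
contact_force: [-0.0, -0.1, 0.3]
opening: 0.604
```

Call:
play_rows([
  [[0,0,0],[0,0,0],0],
  [[0,0,0],[0,0,0],0],
  [[0,0,0],[0,0,0],0],
  [[0,0,0],[0,0,0],0],
  [[0,0,0],[0,0,0],0],
  [[0,0,0],[0,0,0],0],
  [[0,0,0],[0,0,0],0],
  [[0,0,0],[0,0,0],0],
], squeeze=60)

```text
clock: 21.3
eef_pos: [468.3, -113.5, 86.4]
tcp_rot: [3.141, 0.0, 1.695]
contact_force: [0.4, -0.2, 4.4]
opening: 0.141
```

Call:
play_rows([
  [[0,0.0002,-0.0058],[0,0,0],0],
  [[0,0.0002,-0.0058],[0,0,0],0],
  [[0,0.0004,-0.0058],[0,0,0],0],
  [[0,0.0005,-0.0058],[0,0,0],0],
  [[0,0.0007,-0.0058],[0,0,0],0],
  [[0,0.0008,-0.0057],[0,0,0],0],
  [[0,0.001,-0.0057],[0,0,0],0],
  [[0,0.0011,-0.0057],[0,0,0],0],
  [[0,0,0],[0,0,0],0],
  [[0,0,0],[0,0,0],0],
])

```text
clock: 22.3
eef_pos: [472.6, -112.7, 132.4]
tcp_rot: [-3.141, -0.0, 1.695]
contact_force: [0.2, -1.2, -4.7]
opening: 0.141
```

Call:
play_rows([
  [[0,0.0013,-0.0056],[0,0,0],0],
  [[0,0.0014,-0.0057],[0,0,0],0],
  [[0,0.0016,-0.0056],[0,0,0],0],
  [[0,0.0016,-0.0055],[0,0,0],0],
  [[0,0.0018,-0.0055],[0,0,0],0],
  [[0,0.002,-0.0055],[0,0,0],0],
  [[0,0.0021,-0.0054],[0,0,0],0],
  [[0,0.0023,-0.0053],[0,0,0],0],
  [[0,0.0024,-0.0053],[0,0,0],0],
  [[0,0.0025,-0.0052],[0,0,0],0],
  [[0,0.0026,-0.0051],[0,0,0],0],
  [[0,0.0028,-0.0051],[0,0,0],0],
  [[0,0,0],[0,0,0],0],
  [[0,0,0],[0,0,0],0],
  [[0,0,0],[0,0,0],0],
])

```text
clock: 23.8
eef_pos: [494.9, -109.4, 196.9]
tcp_rot: [-3.137, -0.001, 1.695]
contact_force: [-10.8, -1.6, -1.7]
opening: 0.139
```

Run:
```python
from h import *
b=snap("top","t6.png");a=snap("scene","s6.png");s=sense();print(s["eef_pos"],s["contact_force"],s["opening"])
j=cv2.imread("pics/s6.png")[90:240,210:350];cv2.imwrite("pics/c6.png",cv2.resize(j,(560,600),interpolation=2))
# knob: dark centroids in both
from m import tri
for f,(x,y),r in((b,(332,210),6),(a,(327,145),5)):
    g=np.array(f["pixels"]).max(2)[y-r:y+r+1,x-r:x+r+1].astype(int); print(g)
```

```text
[ 494.85615149 -109.42936116  196.89237441] [-10.37831787  -0.90263873  -2.66212684] 0.1410714588287599
[[140 139 139 143 101  36  57 117 126 116 121 121 121]
 [139 136 138 143 109  48  42  92 113 120 127 124 120]
 [136 136 138 144 117  58  20  72 108 130 134 124 120]
 [137 137 140 133  96  45  25  43  83 128 132 122 120]
 [138 138 140 110  56  34  32  27  37  92 122 122 120]
 [135 138 132  85  38  39  35  31  18  49 118 124 118]
 [137 139 120  68  31  41  37  31  20  32 102 119 120]
 [137 136 132  82  26  29  31  24  15  94 114 120 124]
 [136 135 141 113  53  21  21  13  43 145 141 116 109]
 [137 134 135 131 118  97  70  58 100 171 155 105  77]
 [139 136 135 137 139 135 124 120 132 173 201 181 138]
 [141 138 135 134 136 140 139 138 134 170 215 214 200]
 [140 138 134 133 135 138 138 135 133 170 207 216 215]]
[[161 161 160 163 162 159 160 158 155 159 160]
 [152 161 165 163 153 150 161 161 160 161 161]
 [151 162 150 109  81  77 106 143 164 162 163]
 [149 144 116  55  37  38  58  99 143 163 161]
 [163 121  65  31  39  49  52  59 126 163 162]
 [171 101  48  28  38  48  41  42 105 154 164]
 [168 141  88  32  34  36  34  47 121 164 166]
 [167 164 136  54  35  33  34  77 139 166 163]
 [166 170 149  83  39  42  79 130 160 167 163]
 [150 171 152  76  41  96 147 163 162 161 162]
 [176 193 162  73  37 104 156 168 165 163 163]]
```

View pics/c6.png

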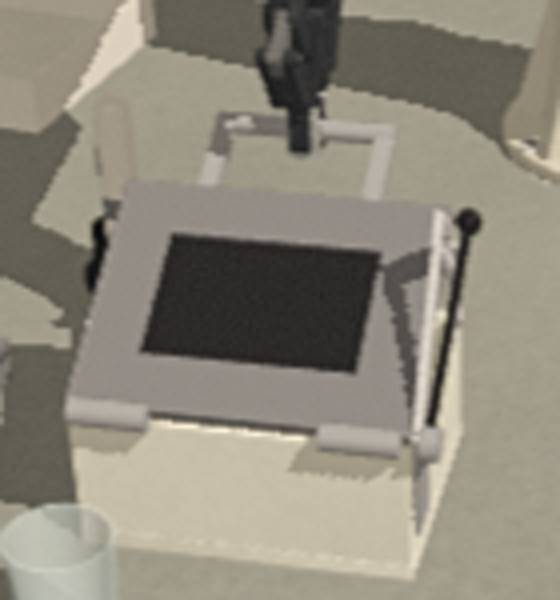

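Run:
```python
from h import *
a=grab_frame("scene");xl=np.array([.9923,.1239,0]);yl=np.array([-.1239,.9923,0]);z=np.array([0,0,1.])
H=np.array([468.3,-113.5,106])+225*xl
for th in(.45,.5,.55):
    u=np.cos(th)*-xl+np.sin(th)*z
    c=H+170*u; P=[H+225*u+61*yl,H+225*u-61*yl,c+110*yl,c-110*yl, H+160*u+121*yl, H+160*u+121*yl-0]
    q=proj(a,P); print(th,((q-[210,90])*4).round().tolist())
s=sense();print(s["clock"],s["contact_force"],abs(s["qvel"]).max())
```

```text
0.45 [[396.0, 145.0], [221.0, 129.0], [453.0, 218.0], [131.0, 186.0], [467.0, 232.0], [467.0, 232.0]]
0.5 [[394.0, 134.0], [218.0, 118.0], [452.0, 211.0], [127.0, 179.0], [466.0, 225.0], [466.0, 225.0]]
0.55 [[392.0, 125.0], [214.0, 108.0], [450.0, 203.0], [124.0, 172.0], [464.0, 218.0], [464.0, 218.0]]
24.05 [-10.06154245  -1.3249745   -0.81268873] 0.001661853369024304
```

The knob seen at crop (468,220) reads about 0.52–0.53 rad, and the bar ends at (393,130) and (222,120) read about 0.51 rad. I'll nudge it up 2 mm and hold.

Call:
play_rows([
  [[0,-0.0005,-0.001],[0,0,0],0],
  [[0,-0.0005,-0.001],[0,0,0],0],
  [[0,0,0],[0,0,0],0],
  [[0,0,0],[0,0,0],0],
  [[0,0,0],[0,0,0],0],
  [[0,0,0],[0,0,0],0],
  [[0,0,0],[0,0,0],0],
  [[0,0,0],[0,0,0],0],
  [[0,0,0],[0,0,0],0],
  [[0,0,0],[0,0,0],0],
  [[0,0,0],[0,0,0],0],
  [[0,0,0],[0,0,0],0],
])

```text
clock: 25.25
eef_pos: [496.1, -109.3, 199.4]
tcp_rot: [3.142, -0.001, 1.695]
contact_force: [-4.4, 3.4, -3.5]
opening: 0.142
```

```bash
python3 -c "
from h import *
s=sense();print(s['eef_pos'],s['contact_force'],s['opening'],abs(s['qvel']).max(),np.arcsin((s['eef_pos'][2]-86.4)/225))
print(sign_off())"
```

```text
[ 496.11594391 -109.33930899  199.4317163 ] [-4.43730132  3.42411448 -3.54109003] 0.14155659353689767 0.0009850851779504826 0.5263297012591391
the job is handed in; nothing more can be done
None
```

The job is handed in at about 25 s on the robot's clock, with the gripper still holding the lid. `sign_off()` reports no verdict, so these are only my own checks.

- **Label reading:** I held the reader upright and still for over 1.5 s above the nearer folder's label, nose about 60 mm up. Its nose was within about 3 mm of the label's middle sideways. The arm partly hid the nose in the top view, which first suggested 7–12 mm. A closer pixel comparison brought that down to about 4 mm, in line with the scene view.
- **Reader back in cup:** I set it down and let go. In the next picture it stood upright in its cup, and nothing touched it afterwards.
- **Lid:** It is held at about 0.526 rad, worked out from the gripper's height. The index arm measured about 0.51 rad by triangulation and about 0.53 rad from its knob in the scene view, so the gap is under about 0.02 rad against the 0.07 allowed. The lid was still and the bar was in the grip. A sideways push of about 10 N on the gripper eased to about 4 N after a last 2 mm nudge.
- **Index arm and other items:** The index knob was at the same pixels as at the start when last checked, before that nudge. I saw no sign that anything else was touched, but I did not re-measure the bottle, mailer or boxes.

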